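# Put the mixed-up lab bench things back on their own stations

### The arm

A 6-joint arm with a two-finger parallel gripper is mounted at the origin on the work surface. World frame = base frame: x ahead of the robot, y to its left, z up, the work surface at z = 0. Lengths are in mm, angles in rad, forces in N, time in s.
With the tool pointing down it reaches from about 275 to 750 mm from the base axis. Payload 10.2 kg.
Tool frame: the origin (TCP) lies on the front face of the gripper's body, between the roots of the fingers; the fingertips stand 73 mm ahead of it and the grasp point (between the pads) lies 54 mm ahead of it; z points along the fingers, y is the line along which they close (so a half turn about z gives the same grasp; the last joint's range is limited). The gripper opens to 85 mm and grips with 20 to 120 N. Pads are 22 mm wide; open, the fingers measure 114 mm over their backs; the gripper's body (76 mm by 85 mm) begins 54 mm behind the grasp point. The pads swing forward as they close: fully open they stand 13 mm farther back than shut.
Start: joints at [1.022, 0.313, 1.498, -0, 1.331, -0.223], TCP at [168.048, 497.385, 303.894] pointing down, gripper open.
Joint ranges: [-2.94, 2.94], [-0.97, 2.17], [0.19, 2.56], [-1.23, 4.37], [0.02, 3.11], [-2.88, 2.88]. Speed limits (rad/s): [2.39, 2.39, 3.01, 3.14, 3.14, 3.14].

### API

Orientations are given as a unit quaternion [w, x, y, z].
In Python, from rig import * gives the robot as it stands.
- The arm moves only by the tool step_arm, never from a script. Its argument "plan" is a list of rows, each an object with "offset": the shift along the tool's x, y, z in cm, a list of three; "rot": the turn, a rotation vector about the tool's x, y, z in degrees, a list of three; "gripper": the finger opening in cm, from 0 to 8.54. In form: [{"offset": [x, y, z], "rot": [wx, wy, wz], "gripper": gripper}, ...]. A call has 1 to 12 rows; each row is the pose to reach, as a shift and turn from the pose commanded when the call began, along the tool's axes at that moment; what a row does not reach only later rows make up. A row lasts 1/10 s, in which the tool goes at most 50 mm and 8.59 degrees, less where a joint would pass 70% of its speed; a pose out of reach is approached as far as the arm can. A call with a gripper value outside its range is refused whole. The fingers move at their own pace and stop on an object; "squeeze" is the grip in N (left out, the last holds). Time passes only in rows, so rows that repeat a pose let the fingers close. It gives the time, the measured TCP pose, the force, the opening and the grip force at its end, in the units of the state.
- sense(): the state, without advancing time (a new reading comes with each control period).
- capture(name): name is "scene" or "top" or "wrist"; returns a dict with "color" (400x640x3 uint8, red, green, blue), "depth" (400x640 float32, mm along the optical axis (not along the pixel's ray), 0 where there is no reading), "vertical_fov" (degrees; the focal length in pixels is half the picture's height over the tangent of half this angle, whatever the lens; pixels are square), "cx", "cy" (the principal point, pixels), "k1" (the pictures are not rectified: a ray, as slopes to the right and down, at radius r is drawn at 1 + k1 r^2 times it, then the intrinsics apply), "rvec" (rotation vector, rad) and "tvec" (3), from world to camera coordinates, as OpenCV has them; the wrist camera has in their place "mount" (4x4, takes a point from camera to tool coordinates, whose origin is the TCP and whose axes are the flange's). Camera axes: x right, y down, z forward; pixel columns grow to the right and rows downward; lengths in mm; the calibration is good to about 2 mm. A picture is of the moment at which its call begins: read the wrist's pose just before it.
- finish_job(): hands the job in; it is judged then, once.
The state is a dict: "time_s": time; "joints": joint angles; "dq": joint speeds; "tau": joint torques, N m; "eef_pos": TCP position; "ee_rot": TCP orientation; "force": force on the tool from outside, world axes, zero at the start; "wrist_torque": the same for the moment, N m; "grip_width": opening from 0.0 (shut) to 1.0 (fully open); "grip_force": force on a finger pad.
Only numpy, scipy, OpenCV 4.12 (cv2) and the standard library are available. Lean on these libraries where they do the work, as an engineer would, in place of code of your own. Each camera call takes 0.05 s, during which the arm holds its last target. There are 200 camera calls.

### The job

The things on this microscopy bench are standing in each other's places. Swap them round, using a free spot on the way, so that the brass weight stands in the middle of the balance pan, the steel beaker in the middle of the stirrer's white plate, the brown bottle in the middle of the round dish and the square white jar in the middle of the square steel tray, which leaves the cork mat empty. Keep everything upright, set each thing down gently without dropping it, and leave the measuring cylinder standing where it is.

Things in the scene. Friction and masses are not known exactly. Their poses are not given: they have to be found in the camera images.
- weight_mid (a point): brass laboratory weight, 500 g, a solid round post 38 mm across for its lower 44 mm with a thinner neck and a knob 31 mm across on top, 66 mm tall in all; the point is on its axis 33 mm above its underside (half-way up); z axis up. Grip it round the 38 mm body. Starts in the round dish.
- beaker_mid (a point): open steel beaker, a straight round cup 60 mm across outside and 80 mm tall, wall 3 mm, about 0.11 to 0.18 kg; the point is on its axis 40 mm above its underside (half-way up); z axis up. Starts on the balance pan.
- bottle_mid (a point): brown glass bottle with a black cap and a paper label, round, 54 mm across up to 60 mm above its underside, then a narrowing shoulder and a cap 33 mm across, 92 mm tall in all, 0.15 to 0.31 kg; the point is on its axis 46 mm above its underside (half-way up), where the sides are still straight; z axis up. Starts on the stirrer.
- jar_mid (a point): square white porcelain staining jar with its lid fixed on: body 50 x 50 mm and 56 mm tall, lid 44 x 44 mm and 6 mm thick above that, then a small knob, 72 mm tall in all, 0.18 to 0.37 kg; the point is on its axis 36 mm above its underside (half-way up); z axis up, x and y axes square to its flat sides; grip it across two flat sides below the lid. Starts on the cork mat, turned by up to 0.75 rad.
- balance_pan (a point): white electronic balance (fixed to the bench, 180 x 130 mm, 35 mm tall, its display on the side towards the robot) with a flat round steel pan 104 mm across; the point is the centre of the pan's top face, 45 mm above the bench. Its z axis points up; it may be turned by up to 0.15 rad about z.
- stirrer_plate (a point): grey magnetic stirrer (fixed, 165 x 120 mm, with a black knob 58 mm tall on the side towards the robot, 83 mm from the plate's centre) with a flat square white plate 110 x 110 mm on top; the point is the centre of the plate's top face, 50 mm above the bench. Its z axis points up; it may be turned by up to 0.15 rad about z.
- dish_floor (a point): round black bottle dish (fixed), 94 mm across outside, 86 mm inside, rim 13 mm tall from the bench; the point is the centre of its inner floor, 5 mm above the bench. Its z axis points up; it may be turned by up to 0.15 rad about z.
- tray_floor (a point): square steel tray (fixed), 95 x 95 mm outside, walls 4 mm thick, rim 12 mm tall from the bench; the point is the centre of its inner floor, 4 mm above the bench. Its z axis points up; it may be turned by up to 0.15 rad about z.
- mat_top (a point): flat square cork mat (fixed), 110 x 110 x 5 mm, on which a thing can be put for the time being once the jar is off it; the point is the centre of its top face, 5 mm above the bench. Its z axis points up; it may be turned by up to 0.15 rad about z.
- cylinder_mid (a point): measuring cylinder, a loose clear plastic tube 28 mm across on a blue foot 60 mm across, 140 mm tall (the tallest thing among the stations); it stands near the far edge of the working area, to be left alone; the point is on its axis 70 mm above the bench; z axis up.

How it is judged:
By the outcome, as a careful person would: the job done as asked, in the order asked, and still so for the second after the job is handed in, with the robot touching nothing.
It also fails if it takes over 138 s, if anything falls off the work surface, if the arm or the gripper's body presses on something with over 40 N, if the wrist force passes 120 N, or if a joint passes its speed limit or range.

## Working session

There is one attempt and no reset: what is moved stays moved. The work goes in short steps, Python scripts to look and compute and a tool call to move; the robot and the scene stay as the last step left them, time stands still between calls to the robot, and variables do not carry over. Pictures are saved under pics/ and viewed, at most 14 in all, crops included, and the job is handed in when it is done.

Besides the shell and the picture viewer there is one more tool, called after "Call:" as name(argument=value, ...) on one line, values as JSON. step_arm: Moves the arm, as the interface text tells. Its arguments: {"type":"object","properties":{"plan":{"type":"array"},"squeeze":{"type":"number"}},"required":["plan"]}

```bash
ls; mkdir -p pics
cat > h.py <<'E'
from rig import *
import numpy as np, cv2
def K(c):
    f=200/np.tan(np.radians(c["vertical_fov"])/2); return f
def world(c,T=None):
    """HxWx3 world points from depth"""
    f=K(c);H,W=c["depth"].shape
    u,v=np.meshgrid(np.arange(W),np.arange(H))
    x=(u-c["cx"])/f;y=(v-c["cy"])/f
    a,b=x.copy(),y.copy()
    for _ in range(8):
        s=1+c["k1"]*(a*a+b*b);a,b=x/s,y/s
    d=c["depth"];P=np.stack([a*d,b*d,d],-1)
    if T is None:
        R=cv2.Rodrigues(np.array(c["rvec"],float))[0];return (P-np.array(c["tvec"]).ravel())@R
    return P@T[:3,:3].T+T[:3,3]
def save(n,img): cv2.imwrite("pics/"+n,img[:,:,::-1])
E
python3 - <<'E'
from h import *
s=sense();print(s)
for n in("top","scene"):
    c=capture(n);save(n+"0.png",c["color"]);np.savez(n+"0.npz",**c)
    print({k:c[k] for k in c if k not in("color","depth")})
    P=world(c);print(P[200,320],P[100,160],P[300,480])
E
```

```text
pics
{'time_s': 0.0, 'joints': array([ 1.02158947e+00,  3.13465589e-01,  1.49842560e+00, -2.24078063e-06,
        1.33097402e+00, -2.23363752e-01]), 'dq': array([ 0.00071393,  0.0005403 , -0.00015902, -0.00170602, -0.00084164,
        0.00190037]), 'tau': array([-1.11328345e-04, -4.12272298e+01, -2.59736717e+01, -2.35697016e-04,
        4.26205239e-03,  1.40092234e-05]), 'eef_pos': array([167.96704223, 497.24098982, 303.33135499]), 'ee_rot': array([-2.38709603e-04,  1.62201464e-01,  9.86757458e-01, -5.89803332e-04]), 'force': array([ 0.38009246, -0.23887653,  0.25366709]), 'wrist_torque': array([ 0.02045322, -0.04387134, -0.02132494]), 'grip_force': 0.0, 'grip_width': 1.0004958039110703}
{'vertical_fov': 54.94264176188338, 'cx': 315.52893257807693, 'cy': 195.72009504228964, 'k1': -0.08312236390402732, 'rvec': array([ 2.02819732, -2.18508453,  0.23455685]), 'tvec': array([ 41.1878913 , 573.44089619, 846.65731194])}
[566.17703428 -11.58554223  51.4522275 ] [848.81070079 372.10748083  74.18666316] [ 2.99449664e+02 -3.82519097e+02 -6.09010605e-02]
{'vertical_fov': 55.631651496115865, 'cx': 318.5125505735273, 'cy': 202.31348384496238, 'k1': 0.0296223971724147, 'rvec': array([ 1.67443913,  1.54863996, -0.86708215]), 'tvec': array([ -22.01808314, -213.28008647, 1642.86786736])}
[542.29416255  -7.6641546  102.60759132] [-652.38485691 -816.69635458   56.70835734] [8.71738200e+02 3.56620110e+02 4.35247759e-01]
```

View pics/top0.png

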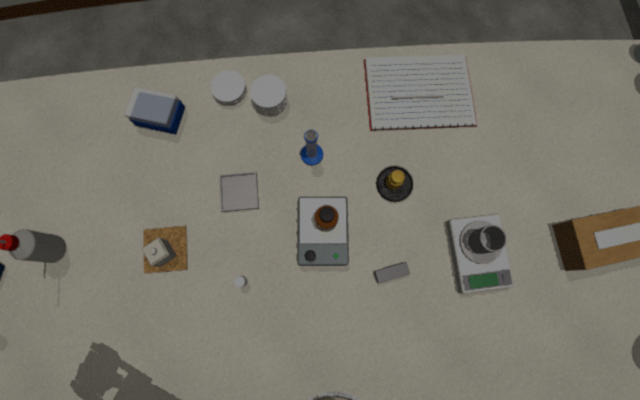

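View pics/scene0.png

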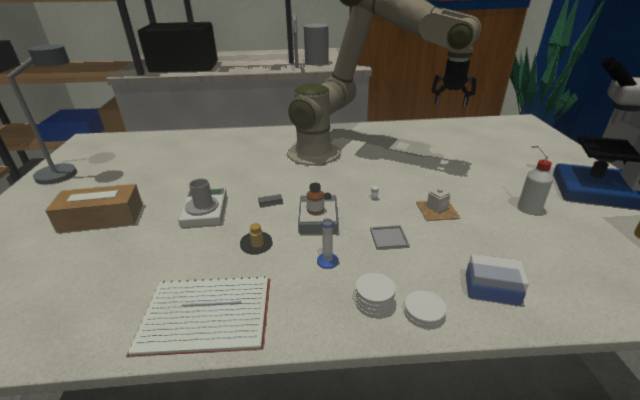

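The top view shows the jar on the mat (157,251), the bottle on the stirrer (325,216), the weight in the dish (396,180), the beaker on the balance (485,240), the empty tray (239,192) and the cylinder (311,150). In the scene view everything is upright and nothing is blocked. I'll measure the positions now.

```bash
cat >> h.py <<'E'
def px2w(c,uv,z):
    f=K(c);R=cv2.Rodrigues(np.array(c["rvec"],float))[0];t=np.array(c["tvec"]).ravel()
    x=(np.array(uv,float)-[c["cx"],c["cy"]])/f;a=x.copy()
    for _ in range(8): a=x/(1+c["k1"]*(a@a))
    d=R.T@np.r_[a,1];o=-R.T@t;return o+d*(z-o[2])/d[2]
E
python3 - <<'E'
from h import *
for n in("top","scene"):
    P=world(dict(np.load(n+"0.npz")))
    print(n)
    def sl(name,cx,cy,r,z0,z1):
        m=(np.hypot(P[...,0]-cx,P[...,1]-cy)<r)&(P[...,2]>z0)&(P[...,2]<z1)
        Q=P[m]
        if len(Q)<5: print(name,len(Q));return
        (c,s,a)=cv2.minAreaRect(Q[:,:2].astype(np.float32))
        print(name,len(Q),"mean",Q.mean(0).round(1),"rect",np.round(c,1),np.round(s,1),round(a,1),"zmax",Q[:,2].max().round(1))
    c=dict(np.load("top0.npz"))
    for name,uv,z,r,hs in [("jar",(157,251),65,50,[(20,80),(50,66),(66,90)]),("mat",(165,249),5,85,[(2,9)]),("tray",(239,192),4,75,[(2,8),(9,15)]),
        ("bottle",(327,211),142,45,[(60,150),(130,150)]),("stir",(323,232),50,100,[(45,56)]),("weight",(397,177),71,45,[(20,80),(60,80)]),("dish",(394,183),5,60,[(2,16)]),
        ("beaker",(486,238),125,60,[(60,150),(115,135)]),("pan",(483,242),45,75,[(41,50)]),("cyl",(311,135),140,40,[(20,160),(120,160)])]:
        w=px2w(c,uv,z)
        for h in hs: sl(name+str(h),w[0],w[1],r,*h)
E
```

```text
top
jar(20, 80) 608 mean [469.1 376.6  58.8] rect [471.  383.8] [51.  52.9] 31.8 zmax 79.9
jar(50, 66) 216 mean [468.1 376.2  61.2] rect [471.2 383.9] [50.6 52.9] 31.4 zmax 66.0
jar(66, 90) 260 mean [471.2 382.3  68.9] rect [471.1 383.2] [44.7 43.3] 29.3 zmax 79.9
mat(2, 9) 1365 mean [482.1 374.2   4.6] rect [480.9 380.8] [164.2 155.2] 75.6 zmax 8.9
tray(2, 8) 1174 mean [613.5 191.4   4.2] rect [612.6 188.9] [142.2 145.5] 29.5 zmax 7.9
tray(9, 15) 245 mean [613.1 190.2  12. ] rect [614.6 191. ] [96.4 93.9] 0.8 zmax 14.9
bottle(60, 150) 508 mean [511.9 -20.3 121.5] rect [515.9 -21.8] [51.5 51.5] 86.0 zmax 145.5
bottle(130, 150) 188 mean [516.2 -21.  141.8] rect [516.2 -21. ] [32.  30.4] 86.3 zmax 145.5
stir(45, 56) 1956 mean [502.9 -11.6  49.6] rect [495.7 -12.2] [116.  162.3] 86.3 zmax 55.9
weight(20, 80) 252 mean [ 603.2 -196.4   57.5] rect [ 606.4 -197.9] [37.1 33.2] 23.9 zmax 74.2
weight(60, 80) 137 mean [ 606.7 -199.7   69.8] rect [ 607.4 -200.3] [28.6 30.7] 40.2 zmax 74.2
dish(2, 16) 942 mean [ 602.1 -203.1    6.7] rect [ 605.1 -204.9] [115.  117.1] 68.6 zmax 15.9
beaker(60, 150
[... 1372 characters left out ...]
 64.6 zmax 73.0
weight(60, 80) 77 mean [ 612.5 -199.4   68.1] rect [ 610.5 -199.1] [29.4 28.5] 34.4 zmax 73.0
dish(2, 16) 429 mean [ 615.3 -204.6    7.3] rect [ 610.1 -206.8] [ 91.5 111.6] 3.1 zmax 15.9
beaker(60, 150) 489 mean [ 450.5 -377.3   98.5] rect [ 441.6 -380.2] [64.2 58.5] 29.7 zmax 126.7
beaker(115, 135) 126 mean [ 441.8 -379.3  120.5] rect [ 440.7 -380.5] [62.3 57.5] 28.7 zmax 126.7
pan(41, 50) 266 mean [ 457.  -386.4   45.2] rect [ 447.4 -387. ] [ 93.4 101.8] 5.6 zmax 49.8
cyl(20, 160) 439 mean [708.3  -0.9  89.2] rect [7.024e+02 2.000e-01] [30.2 31. ] 52.1 zmax 142.3
cyl(120, 160) 125 mean [ 7.032e+02 -4.000e-01  1.323e+02] rect [7.024e+02 3.000e-01] [29.9 31. ] 56.3 zmax 142.3
```

```bash
cat >> h.py <<'E'
from scipy.spatial.transform import Rotation as Ro
def pose(s=None):
    s=s or sense();q=s["ee_rot"];T=np.eye(4);T[:3,:3]=Ro.from_quat([q[1],q[2],q[3],q[0]]).as_matrix();T[:3,3]=s["eef_pos"];return T
def go(x,y,z,yaw,T=None):
    """print offset (cm, tool axes) and rot (deg) to a tool-down TCP pose whose y axis has heading yaw (deg, mod 180)"""
    T=pose() if T is None else T
    cur=np.degrees(np.arctan2(T[1,1],T[0,1]))
    d=(yaw-cur+90)%180-90; a=np.radians(cur+d)
    yv=np.array([np.cos(a),np.sin(a),0]);zv=np.array([0,0,-1.]);R=np.c_[np.cross(yv,zv),yv,zv]
    o=T[:3,:3].T@(np.array([x,y,z])-T[:3,3])/10
    print("->",(x,y,z,yaw),"off cm",o.round(2),"rot",np.degrees(Ro.from_matrix(T[:3,:3].T@R).as_rotvec()).round(2))
    T2=np.eye(4);T2[:3,:3]=R;T2[:3,3]=[x,y,z];return T2
def wrist(n):
    T=pose();c=capture("wrist");save(n+".png",c["color"]);return c,world(c,T@np.array(c["mount"]))
E
python3 - <<'E'
from h import *
go(472,382.5,230,30)
print(capture("wrist")["mount"])
E
```

```text
-> (472, 382.5, 230, 30) off cm [-32.48  -1.13   7.33] rot [-7.000e-02  1.000e-02  4.133e+01]
[[-9.88284924e-04 -9.47323326e-01 -3.20277286e-01  8.19567549e+01]
 [ 9.99998850e-01 -1.30461341e-03  7.73101725e-04 -7.44796250e-01]
 [-1.15021534e-03 -3.20276154e-01  9.47323526e-01 -7.04272966e+01]
 [ 0.00000000e+00  0.00000000e+00  0.00000000e+00  1.00000000e+00]]
```

Call:
step_arm(plan=[{"offset":[-4,-0.1,0.9],"rot":[0,0,5],"gripper":8.5},{"offset":[-8,-0.3,1.8],"rot":[0,0,10],"gripper":8.5},{"offset":[-12,-0.4,2.7],"rot":[0,0,15],"gripper":8.5},{"offset":[-16,-0.6,3.6],"rot":[0,0,20],"gripper":8.5},{"offset":[-20,-0.7,4.5],"rot":[0,0,25.5],"gripper":8.5},{"offset":[-24,-0.8,5.4],"rot":[0,0,31],"gripper":8.5},{"offset":[-28,-1,6.4],"rot":[0,0,36],"gripper":8.5},{"offset":[-31,-1.1,7],"rot":[0,0,40],"gripper":8.5},{"offset":[-32.48,-1.13,7.33],"rot":[0,0,41.33],"gripper":8.5},{"offset":[-32.48,-1.13,7.33],"rot":[0,0,41.33],"gripper":8.5},{"offset":[-32.48,-1.13,7.33],"rot":[0,0,41.33],"gripper":8.5}])

```text
time_s: 1.25
eef_pos: [471.2, 383.3, 230.7]
ee_rot: [-0.0, 0.499, 0.867, -0.0]
force: [0.4, -0.1, -0.1]
grip_width: 0.993
grip_force: 0.0
```

Run:
```python
from h import *
print(pose()[:3,3],sense()["joints"].round(3))
c,P=wrist("w1")
for z0,z1 in((20,66),(50,64),(66,74),(74,90),(2,9)):
    m=(np.hypot(P[...,0]-472,P[...,1]-383)<(45 if z0>10 else 90))&(P[...,2]>z0)&(P[...,2]<z1);Q=P[m]
    if len(Q)>5: print(z0,len(Q),cv2.minAreaRect(Q[:,:2].astype(np.float32)),Q.mean(0).round(1))
go(472,383,94,30)
```

```text
[471.18958392 383.3101583  230.74535927] [ 0.49   0.554  1.335  0.     1.254 -0.036]
20 1055 ((471.4803771972656, 383.7182922363281), (50.03302764892578, 49.32666015625), 29.45860481262207) [463.2 398.1  52.7]
50 627 ((471.48492431640625, 383.7030029296875), (50.066741943359375, 49.222328186035156), 29.366552352905273) [464.7 395.5  59.3]
66 1998 ((471.62548828125, 383.3841857910156), (43.684364318847656, 43.93422317504883), 29.92711639404297) [471.2 384.3  67.4]
74 249 ((471.4081115722656, 383.3299560546875), (15.03167724609375, 14.769092559814453), 72.66414642333984) [471.3 383.9  76.9]
2 6419 ((470.09259033203125, 384.9222412109375), (171.00961303710938, 169.94482421875), 37.18425369262695) [480.7 391.7   5.3]
-> (472, 383, 94, 30) off cm [-0.1   0.06 13.7 ] rot [ 0.01 -0.01  0.14]
```

View pics/w1.png

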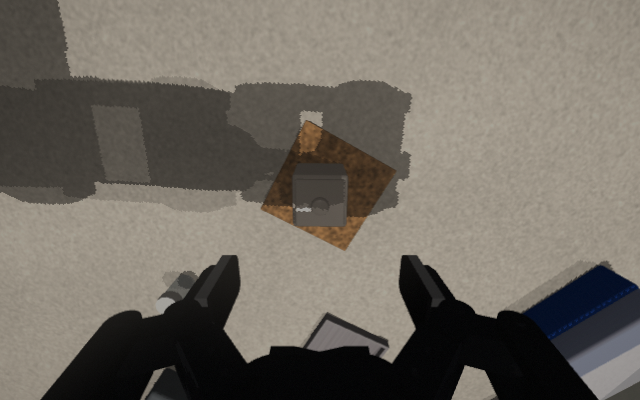

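The wrist picture shows the jar at (320,200), square to the pads and between them. The measured centre is (471.5, 383.5), and its sides fit the given 50 mm. I'll go down and grip.

Call:
step_arm(plan=[{"offset":[0,0,4],"rot":[0,0,0],"gripper":8.5},{"offset":[0,0,8],"rot":[0,0,0],"gripper":8.5},{"offset":[0,0,11],"rot":[0,0,0],"gripper":8.5},{"offset":[0,0,13],"rot":[0,0,0],"gripper":8.5},{"offset":[0,0,13.7],"rot":[0,0,0],"gripper":8.5},{"offset":[0,0,13.7],"rot":[0,0,0],"gripper":6},{"offset":[0,0,13.7],"rot":[0,0,0],"gripper":5.4},{"offset":[0,0,13.7],"rot":[0,0,0],"gripper":4.5},{"offset":[0,0,13.7],"rot":[0,0,0],"gripper":4.5},{"offset":[0,0,13.7],"rot":[0,0,0],"gripper":4.5},{"offset":[0,0,13.7],"rot":[0,0,0],"gripper":4.5}], squeeze=40)

```text
time_s: 2.4
eef_pos: [472.6, 383.2, 95.3]
ee_rot: [0.001, 0.5, 0.866, 0.001]
force: [-1.3, 0.9, 7.1]
grip_width: 0.581
grip_force: 42.6
```

Run:
```python
from h import *
s=sense();print(s["eef_pos"],s["grip_width"],s["grip_force"],s["force"])
go(615,191,190,0.5)
```

```text
[472.56640643 383.22626672  95.30531598] 0.5812555727136018 42.58974730968475 [-1.34187866  0.92752269  7.09057288]
-> (615, 191, 190, 0.5) off cm [-23.77   2.74  -9.47] rot [ 0.15 -0.05 29.51]
```

Call:
step_arm(plan=[{"offset":[0,0,-1.5],"rot":[0,0,0],"gripper":4.5},{"offset":[0,0,-5],"rot":[0,0,0],"gripper":4.5},{"offset":[-1,0.1,-9],"rot":[0,0,1.5],"gripper":4.5},{"offset":[-4.5,0.5,-9.5],"rot":[0,0,6],"gripper":4.5},{"offset":[-8.5,1,-9.5],"rot":[0,0,11],"gripper":4.5},{"offset":[-12.5,1.4,-9.5],"rot":[0,0,16],"gripper":4.5},{"offset":[-16.5,1.9,-9.5],"rot":[0,0,21],"gripper":4.5},{"offset":[-20,2.3,-9.5],"rot":[0,0,25],"gripper":4.5},{"offset":[-22.8,2.6,-9.5],"rot":[0,0,28.5],"gripper":4.5},{"offset":[-23.77,2.74,-9.5],"rot":[0,0,29.51],"gripper":4.5},{"offset":[-23.77,2.74,-9.5],"rot":[0,0,29.51],"gripper":4.5},{"offset":[-23.77,2.74,-9.5],"rot":[0,0,29.51],"gripper":4.5}])

```text
time_s: 3.6
eef_pos: [614.1, 191.5, 188.9]
ee_rot: [-0.0, 0.703, 0.711, 0.0]
force: [-0.2, -0.3, -1.0]
grip_width: 0.578
grip_force: 42.2
```

```bash
cat >> h.py <<'E'
def rects(P,name,cx,cy,r,z0,z1):
    Q=P[(np.hypot(P[...,0]-cx,P[...,1]-cy)<r)&(P[...,2]>z0)&(P[...,2]<z1)]
    if len(Q)<6: print(name,len(Q));return
    (c,s,a)=cv2.minAreaRect(Q[:,:2].astype(np.float32))
    print(name,len(Q),"rect",np.round(c,1),np.round(s,1),round(a,1),"z med",np.median(Q[:,2]).round(1),"x",Q[:,0].min().round(1),Q[:,0].max().round(1),"y",Q[:,1].min().round(1),Q[:,1].max().round(1))
E
python3 - <<'E'
from h import *
s=sense();print(s["eef_pos"],s["grip_width"],s["grip_force"],s["force"])
c,P=wrist("w2")
rects(P,"rim",615,191,75,9,15)
c=capture("top");save("top1.png",c["color"])
P=world(c);rects(P,"rim_top",615,191,75,9,15);
rects(P,"mat",482,380,90,2.5,8)
import numpy as np
go(615,191,95,0.5)
E
```

```text
[614.13204773 191.46690614 188.93160643] 0.5775313365854748 42.24151253700256 [-0.17179737 -0.27059326 -0.96355121]
rim 1289 rect [614.5 199.7] [95.5 78.5] 0.8 z med 12.3 x 566.3 662.6 y 160.8 239.6
rim_top 126 rect [614.5 179.9] [96.4 72.2] 0.3 z med 11.9 x 566.1 662.8 y 143.7 215.8
mat 213 rect [492.2 444.1] [ 43.9 133.2] 83.1 z med 4.7 x 424.6 556.4 y 417.3 468.7
-> (615, 191, 95, 0.5) off cm [-0.08  0.1   9.39] rot [-0.01 -0.01  0.12]
```

View pics/w2.png

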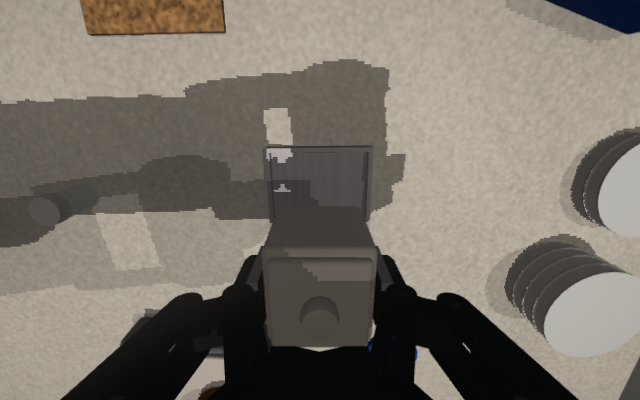

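The jar hangs upright over the tray rim at (318,185), and the tray centre works out to (614.5, 191.5). I'll lower it.

Call:
step_arm(plan=[{"offset":[-0.08,0.04,3],"rot":[0,0,0],"gripper":4.5},{"offset":[-0.08,0.04,6],"rot":[0,0,0],"gripper":4.5},{"offset":[-0.08,0.04,8],"rot":[0,0,0],"gripper":4.5},{"offset":[-0.08,0.04,9],"rot":[0,0,0],"gripper":4.5},{"offset":[-0.08,0.04,9.2],"rot":[0,0,0],"gripper":4.5},{"offset":[-0.08,0.04,9.3],"rot":[0,0,0],"gripper":4.5},{"offset":[-0.08,0.04,9.4],"rot":[0,0,0],"gripper":4.5},{"offset":[-0.08,0.04,9.45],"rot":[0,0,0],"gripper":4.5},{"offset":[-0.08,0.04,9.45],"rot":[0,0,0],"gripper":4.5}])

```text
time_s: 4.6
eef_pos: [615.3, 189.8, 94.6]
ee_rot: [0.0, 0.704, 0.71, 0.0]
force: [0.5, 0.4, -2.2]
grip_width: 0.578
grip_force: 42.2
```

Call:
step_arm(plan=[{"offset":[0.05,-0.04,0.05],"rot":[0,0,0],"gripper":4.5},{"offset":[0.05,-0.04,0.1],"rot":[0,0,0],"gripper":4.5},{"offset":[0.05,-0.04,0.1],"rot":[0,0,0],"gripper":4.5}])

```text
time_s: 4.9
eef_pos: [615.1, 190.1, 94.3]
ee_rot: [0.001, 0.704, 0.71, 0.0]
force: [-3.1, -2.2, 6.1]
grip_width: 0.582
grip_force: 43.1
```

Call:
step_arm(plan=[{"offset":[0,0,0],"rot":[0,0,0],"gripper":5.2},{"offset":[0,0,0],"rot":[0,0,0],"gripper":5.8},{"offset":[0,0,0],"rot":[0,0,0],"gripper":6.6},{"offset":[0,0,0],"rot":[0,0,0],"gripper":7.5},{"offset":[0,0,-0.5],"rot":[0,0,0],"gripper":8},{"offset":[0,0,-3],"rot":[0,0,0],"gripper":8.5},{"offset":[0,0,-7],"rot":[0,0,0],"gripper":8.5},{"offset":[0,0,-12],"rot":[0,0,0],"gripper":8.5},{"offset":[0,0,-16],"rot":[0,0,0],"gripper":8.5},{"offset":[0,0,-16],"rot":[0,0,0],"gripper":8.5}])

```text
time_s: 5.9
eef_pos: [616.1, 190.5, 260.1]
ee_rot: [0.004, 0.704, 0.71, 0.004]
force: [0.8, 0.3, 0.7]
grip_width: 0.993
grip_force: 0.0
```

Run:
```python
from h import *
s=sense();print(s["eef_pos"],s["grip_width"],s["force"])
c,P=wrist("w3")
rects(P,"lid",615,191,40,66,73)
rects(P,"body",615,191,40,20,64)
rects(P,"rim",615,191,75,10,15)
go(516.5,-21.5,255,90)
```

```text
[616.06803839 190.5393813  260.07295427] 0.9933533971735536 [0.81595639 0.30830672 0.69331   ]
lid 1112 rect [615.8 191.1] [42.7 42.4] 1.0 z med 66.6 x 594.2 637.4 y 170.0 212.2
body 813 rect [615.8 190.6] [49.9 50.3] 0.5 z med 58.6 x 590.7 640.7 y 165.6 215.9
rim 1135 rect [614.8 190.9] [95.2 95.5] 1.1 z med 12.4 x 566.5 663.1 y 143.5 239.5
-> (516.5, -21.5, 255, 90) off cm [-21.1  -10.07   0.06] rot [  0.29   0.23 -89.5 ]
```

Call:
step_arm(plan=[{"offset":[-4,-1.9,0],"rot":[0,0,0],"gripper":8.5},{"offset":[-8,-3.8,0],"rot":[0,0,0],"gripper":8.5},{"offset":[-12,-5.7,0],"rot":[0,0,0],"gripper":8.5},{"offset":[-16,-7.6,0],"rot":[0,0,0],"gripper":8.5},{"offset":[-19.5,-9.3,0],"rot":[0,0,0],"gripper":8.5},{"offset":[-21.1,-10.1,0],"rot":[0,0,0],"gripper":8.5},{"offset":[-21.1,-10.1,0],"rot":[0,0,0],"gripper":8.5},{"offset":[-21.1,-10.1,0],"rot":[0,0,0],"gripper":8.5}])

```text
time_s: 6.75
eef_pos: [515.5, -21.3, 252.4]
ee_rot: [-0.001, 0.704, 0.71, -0.0]
force: [-0.3, 0.5, -0.5]
grip_width: 0.997
grip_force: 0.0
```

Run:
```python
from h import *
s=sense();print(s["eef_pos"],s["grip_width"],s["force"])
c,P=wrist("w4")
rects(P,"cap",516.5,-21.5,30,125,150)
rects(P,"body",516.5,-21.5,40,60,120)
rects(P,"plate",510,-15,100,46,56)
rects(P,"plate2",515,-15,78,49,53)
c=capture("top");save("top2.png",c["color"][150:300,250:450].repeat(4,0).repeat(4,1))
P=world(c);rects(P,"mat",482,380,78,3,8); rects(P,"stir",500,-12,110,45,56)
C=c["color"].astype(int)
m=(C[...,0]-C[...,2]>40)&(np.hypot(P[...,0]-482,P[...,1]-375)<90);rects(P[m][None],"mat col",482,375,90,-5,12)
go(516.5,-21.5,148,0.5)
```

```text
[515.491905   -21.34819497 252.44716432] 0.996694516604772 [-0.32886721  0.54589064 -0.51390545]
cap 1784 rect [517.3 -21.4] [32.1 32.2] 38.7 z med 142.1 x 501.3 533.4 y -37.9 -5.4
body 2167 rect [517.6 -16.7] [44.5 53. ] 89.8 z med 112.7 x 491.0 544.0 y -39.0 5.6
plate 8173 rect [496.9 -12.9] [109.8 154.2] 86.2 z med 50.3 x 418.7 577.0 y -72.4 44.2
plate2 7662 rect [508.7 -13.6] [109.6 129.8] 86.0 z med 50.4 x 445.3 576.4 y -72.4 43.6
mat 1622 rect [484.6 376.9] [146.3 137.6] 1.7 z med 5.0 x 411.5 558.1 y 307.7 445.4
stir 162 rect [535.6 -16.8] [116.9  23.6] 75.2 z med 50.2 x 511.3 560.4 y -72.2 40.1
mat col 1834 rect [480.9 382. ] [108.4 109.9] 1.5 z med 4.9 x 425.9 535.6 y 326.8 436.8
-> (516.5, -21.5, 148, 0.5) off cm [-0.08  0.08 10.46] rot [-0.05 -0.02  0.05]
```

View pics/w4.png

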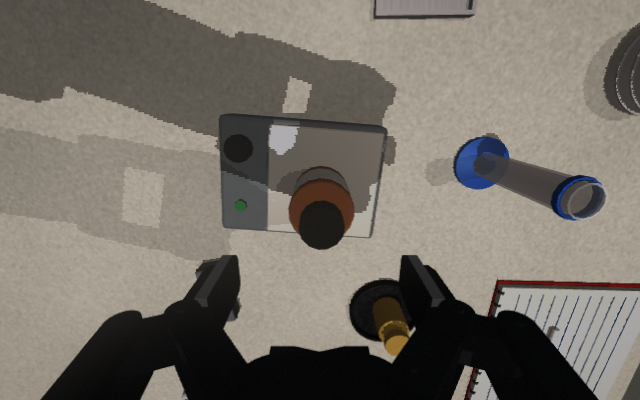

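The bottle cap is at (321,225), between the pads. The cylinder at (580,195) is well clear. I'll go down and grip the bottle.

Call:
step_arm(plan=[{"offset":[0,0.1,3],"rot":[0,0,0],"gripper":8.5},{"offset":[0,0.1,6],"rot":[0,0,0],"gripper":8.5},{"offset":[0,0.1,8.5],"rot":[0,0,0],"gripper":8.5},{"offset":[0,0.1,10],"rot":[0,0,0],"gripper":8.5},{"offset":[0,0.1,10.4],"rot":[0,0,0],"gripper":8},{"offset":[0,0.1,10.4],"rot":[0,0,0],"gripper":6.4},{"offset":[0,0.1,10.4],"rot":[0,0,0],"gripper":5.8},{"offset":[0,0.1,10.4],"rot":[0,0,0],"gripper":4.9},{"offset":[0,0.1,10.4],"rot":[0,0,0],"gripper":4.9},{"offset":[0,0.1,10.4],"rot":[0,0,0],"gripper":4.9},{"offset":[0,0.1,10.4],"rot":[0,0,0],"gripper":4.9}], squeeze=40)

```text
time_s: 7.95
eef_pos: [517.0, -21.5, 150.3]
ee_rot: [0.001, 0.704, 0.71, 0.001]
force: [-0.6, 1.4, 5.5]
grip_width: 0.619
grip_force: 42.7
```

Run:
```python
from h import *
s=sense();print(s["eef_pos"],s["grip_width"],s["grip_force"],s["force"],s["joints"])
T=go(481,382,250,40)
```

```text
[516.99847511 -21.47259079 150.29396231] 0.6188502278592437 42.66925719100982 [-0.55361048  1.44345634  5.45458227] [-2.68310089e-01  4.72730580e-01  1.70605876e+00  3.55346502e-04
  9.60808397e-01 -2.77218061e-01]
-> (481, 382, 250, 40) off cm [40.37 -3.23 -9.99] rot [  0.1    0.05 -39.5 ]
```

Call:
step_arm(plan=[{"offset":[0,0,-1.5],"rot":[0,0,0],"gripper":4.9},{"offset":[0,0,-4],"rot":[0,0,0],"gripper":4.9},{"offset":[3,-0.3,-5],"rot":[0,0,0],"gripper":4.9},{"offset":[7.5,-0.6,-5],"rot":[0,0,0],"gripper":4.9},{"offset":[12,-1,-5],"rot":[0,0,0],"gripper":4.9},{"offset":[16.5,-1.4,-5],"rot":[0,0,0],"gripper":4.9},{"offset":[21,-1.7,-5],"rot":[0,0,0],"gripper":4.9},{"offset":[25.5,-2.1,-5],"rot":[0,0,0],"gripper":4.9},{"offset":[30,-2.4,-5],"rot":[0,0,0],"gripper":4.9},{"offset":[34.5,-2.8,-5],"rot":[0,0,0],"gripper":4.9},{"offset":[38.5,-3.1,-5],"rot":[0,0,0],"gripper":4.9},{"offset":[40.35,-3.25,-5],"rot":[0,0,0],"gripper":4.9}])

```text
time_s: 9.15
eef_pos: [479.5, 384.6, 199.1]
ee_rot: [-0.0, 0.703, 0.711, 0.0]
force: [-0.6, 0.2, -3.0]
grip_width: 0.618
grip_force: 42.7
```

Call:
step_arm(plan=[{"offset":[0,0,2],"rot":[0,0,0],"gripper":4.9},{"offset":[0,0,5],"rot":[0,0,0],"gripper":4.9},{"offset":[0,0,7],"rot":[0,0,0],"gripper":4.9},{"offset":[0,0,8.3],"rot":[0,0,0],"gripper":4.9},{"offset":[0,0,9],"rot":[0,0,0],"gripper":4.9},{"offset":[0,0,9],"rot":[0,0,0],"gripper":4.9}])

```text
time_s: 9.75
eef_pos: [480.6, 381.6, 108.8]
ee_rot: [-0.0, 0.704, 0.71, -0.0]
force: [0.1, -1.0, -1.4]
grip_width: 0.617
grip_force: 42.6
```

Contact is expected near 105.3, so about 3.5 mm to go.

Call:
step_arm(plan=[{"offset":[0,0,0.15],"rot":[0,0,0],"gripper":4.9},{"offset":[0,0,0.25],"rot":[0,0,0],"gripper":4.9},{"offset":[0,0,0.32],"rot":[0,0,0],"gripper":4.9},{"offset":[0,0,0.36],"rot":[0,0,0],"gripper":4.9},{"offset":[0,0,0.36],"rot":[0,0,0],"gripper":4.9}])

```text
time_s: 10.25
eef_pos: [480.6, 381.7, 105.6]
ee_rot: [0.0, 0.704, 0.71, 0.0]
force: [-0.8, -0.3, -1.6]
grip_width: 0.613
grip_force: 42.6
```

Call:
step_arm(plan=[{"offset":[0,0,0.05],"rot":[0,0,0],"gripper":4.9},{"offset":[0,0,0.1],"rot":[0,0,0],"gripper":4.9},{"offset":[0,0,0.1],"rot":[0,0,0],"gripper":4.9}])

```text
time_s: 10.55
eef_pos: [480.6, 381.7, 105.3]
ee_rot: [0.0, 0.704, 0.71, 0.0]
force: [-3.9, -1.1, 5.2]
grip_width: 0.619
grip_force: 43.3
```

Call:
step_arm(plan=[{"offset":[0,0,0],"rot":[0,0,0],"gripper":5.6},{"offset":[0,0,0],"rot":[0,0,0],"gripper":6.2},{"offset":[0,0,0],"rot":[0,0,0],"gripper":7},{"offset":[0,0,0],"rot":[0,0,0],"gripper":8},{"offset":[0,0,-1],"rot":[0,0,0],"gripper":8.5},{"offset":[0,0,-4],"rot":[0,0,0],"gripper":8.5},{"offset":[0,0,-8.5],"rot":[0,0,0],"gripper":8.5},{"offset":[0,0,-13],"rot":[0,0,0],"gripper":8.5},{"offset":[0,0,-15],"rot":[0,0,0],"gripper":8.5},{"offset":[0,0,-15],"rot":[0,0,0],"gripper":8.5}])

```text
time_s: 11.55
eef_pos: [481.2, 382.0, 258.8]
ee_rot: [0.001, 0.704, 0.71, 0.003]
force: [-0.8, -0.2, 0.0]
grip_width: 0.994
grip_force: 0.0
```

Run:
```python
from h import *
s=sense();print(s["eef_pos"],s["grip_width"],s["force"])
c,P=wrist("w5")
rects(P,"cap",481,382,30,80,105)
go(438.5,-379.5,230,0.5)
```

```text
[481.23685653 382.03620558 258.80343737] 0.9939754689852051 [-0.79755598 -0.24378681  0.00715179]
cap 1146 rect [481.1 381.9] [32.3 32. ] 14.8 z med 97.2 x 464.9 497.4 y 365.1 397.9
-> (438.5, -379.5, 230, 0.5) off cm [-76.09  -4.89   2.5 ] rot [ 0.15 -0.08 -0.01]
```

Call:
step_arm(plan=[{"offset":[-4.5,-0.3,0.2],"rot":[0,0,0],"gripper":8.5},{"offset":[-9,-0.6,0.3],"rot":[0,0,0],"gripper":8.5},{"offset":[-13.5,-0.9,0.4],"rot":[0,0,0],"gripper":8.5},{"offset":[-18,-1.2,0.5],"rot":[0,0,0],"gripper":8.5},{"offset":[-22.5,-1.5,0.6],"rot":[0,0,0],"gripper":8.5},{"offset":[-27,-1.8,0.8],"rot":[0,0,0],"gripper":8.5},{"offset":[-31.5,-2,1],"rot":[0,0,0],"gripper":8.5},{"offset":[-36,-2.3,1.2],"rot":[0,0,0],"gripper":8.5},{"offset":[-40.5,-2.6,1.3],"rot":[0,0,0],"gripper":8.5},{"offset":[-45,-2.9,1.4],"rot":[0,0,0],"gripper":8.5},{"offset":[-49,-3.2,1.5],"rot":[0,0,0],"gripper":8.5},{"offset":[-52,-3.4,1.6],"rot":[0,0,0],"gripper":8.5}])

```text
time_s: 12.8
eef_pos: [450.1, -140.7, 237.3]
ee_rot: [-0.001, 0.705, 0.71, -0.0]
force: [0.1, 0.1, 0.4]
grip_width: 0.995
grip_force: 0.0
```

Call:
step_arm(plan=[{"offset":[-4.5,-0.3,0.2],"rot":[0,0,0],"gripper":8.5},{"offset":[-9,-0.6,0.4],"rot":[0,0,0],"gripper":8.5},{"offset":[-13.5,-0.9,0.5],"rot":[0,0,0],"gripper":8.5},{"offset":[-18,-1.1,0.6],"rot":[0,0,0],"gripper":8.5},{"offset":[-21.5,-1.3,0.8],"rot":[0,0,0],"gripper":8.5},{"offset":[-24.1,-1.5,0.9],"rot":[0,0,0],"gripper":8.5},{"offset":[-24.1,-1.5,0.9],"rot":[0,0,0],"gripper":8.5},{"offset":[-24.1,-1.5,0.9],"rot":[0,0,0],"gripper":8.5}])

```text
time_s: 13.6
eef_pos: [437.8, -379.4, 228.1]
ee_rot: [-0.001, 0.704, 0.71, 0.0]
force: [-0.4, 0.2, -1.1]
grip_width: 0.998
grip_force: 0.0
```

Run:
```python
from h import *
s=sense();print(s["eef_pos"],s["grip_width"],s["force"])
c,P=wrist("w6")
rects(P,"beaker rim",438.5,-379.5,40,116,130)
rects(P,"pan",438,-387,80,42,48)
rects(P,"house",438,-387,110,30,38)
c=capture("top");P=world(c)
rects(P,"stir",500,-12,110,47,53)
C=c["color"].astype(int)
m=(C.min(-1)>120)&(abs(P[...,2]-50)<4);rects(P[m][None],"white plate",512,-12,100,40,60)
save("top3.png",np.kron(c["color"][170:290,270:540],np.ones((3,3,1),np.uint8)))
go(438.5,-379.5,145,0.5)
```

```text
[ 437.75383879 -379.371275    228.1230937 ] 0.9982274300423878 [-0.3830348   0.19602658 -1.13136355]
beaker rim 1893 rect [ 439.3 -381.5] [59.4 59.2] 71.2 z med 124.5 x 409.8 468.7 y -412.2 -351.7
pan 3302 rect [ 437.6 -375.8] [103.1  77.9] 4.1 z med 45.4 x 387.0 490.1 y -417.8 -336.7
house 9723 rect [ 415.9 -388.7] [175.1 128.8] 2.1 z med 36.4 x 328.2 505.0 y -455.0 -321.9
stir 2047 rect [493.8 -10.8] [113.  156.7] 86.6 z med 50.2 x 416.7 574.8 y -71.6 48.4
white plate 2034 rect [518.5 -14.1] [107.8 106.1] 85.8 z med 50.3 x 461.8 574.8 y -71.6 42.6
-> (438.5, -379.5, 145, 0.5) off cm [-0.09  0.04  8.39] rot [-0.05 -0.07  0.04]
```

View pics/top3.png

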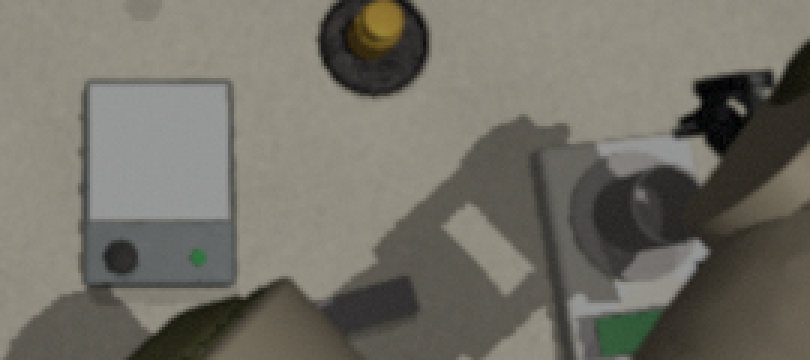

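View pics/w6.png

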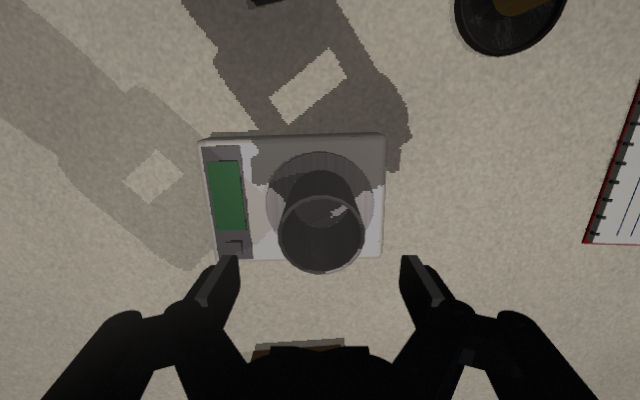

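The white plate centres near (161,150) in the crop, about (518.5, -14). In the wrist view the beaker at (321,235) sits between the fingers. I'll grip it.

Call:
step_arm(plan=[{"offset":[-0.15,0.1,3],"rot":[0,0,0],"gripper":8.5},{"offset":[-0.15,0.1,6],"rot":[0,0,0],"gripper":8.5},{"offset":[-0.15,0.1,7.8],"rot":[0,0,0],"gripper":8.5},{"offset":[-0.15,0.1,8.3],"rot":[0,0,0],"gripper":8.5},{"offset":[-0.15,0.1,8.3],"rot":[0,0,0],"gripper":8},{"offset":[-0.15,0.1,8.3],"rot":[0,0,0],"gripper":7},{"offset":[-0.15,0.1,8.3],"rot":[0,0,0],"gripper":6.4},{"offset":[-0.15,0.1,8.3],"rot":[0,0,0],"gripper":5.5},{"offset":[-0.15,0.1,8.3],"rot":[0,0,0],"gripper":5.5},{"offset":[-0.15,0.1,8.3],"rot":[0,0,0],"gripper":5.5},{"offset":[-0.15,0.1,8.3],"rot":[0,0,0],"gripper":5.5}], squeeze=30)

```text
time_s: 14.8
eef_pos: [439.5, -381.5, 147.9]
ee_rot: [0.001, 0.704, 0.71, -0.0]
force: [0.1, 1.6, 6.9]
grip_width: 0.7
grip_force: 32.6
```

Run:
```python
from h import *
s=sense();print(s["eef_pos"],s["grip_width"],s["grip_force"],s["force"])
go(518.5,-14,225,0.5)
```

```text
[ 439.47572789 -381.4825287   147.86075402] 0.6999652543491022 32.57964936085045 [0.06313703 1.64691554 6.93229678]
-> (518.5, -14, 225, 0.5) off cm [36.67  8.23 -7.76] rot [ 0.08  0.09 -0.  ]
```

Call:
step_arm(plan=[{"offset":[0,0,-1.5],"rot":[0,0,0],"gripper":5.5},{"offset":[0,0,-5],"rot":[0,0,0],"gripper":5.5},{"offset":[2,0.4,-7.8],"rot":[0,0,0],"gripper":5.5},{"offset":[6.5,1.4,-7.8],"rot":[0,0,0],"gripper":5.5},{"offset":[11,2.4,-7.8],"rot":[0,0,0],"gripper":5.5},{"offset":[15.5,3.4,-7.8],"rot":[0,0,0],"gripper":5.5},{"offset":[20,4.4,-7.8],"rot":[0,0,0],"gripper":5.5},{"offset":[24.5,5.4,-7.8],"rot":[0,0,0],"gripper":5.5},{"offset":[29,6.5,-7.8],"rot":[0,0,0],"gripper":5.5},{"offset":[33,7.4,-7.8],"rot":[0,0,0],"gripper":5.5},{"offset":[36,8.1,-7.8],"rot":[0,0,0],"gripper":5.5},{"offset":[36.67,8.23,-7.8],"rot":[0,0,0],"gripper":5.5}])

```text
time_s: 16.0
eef_pos: [518.4, -11.1, 224.8]
ee_rot: [-0.0, 0.703, 0.711, 0.0]
force: [-0.2, -0.2, -1.4]
grip_width: 0.696
grip_force: 33.1
```

Call:
step_arm(plan=[{"offset":[0,0,0],"rot":[0,0,0],"gripper":5.5},{"offset":[0,0,0],"rot":[0,0,0],"gripper":5.5}])

```text
time_s: 16.2
eef_pos: [518.2, -14.7, 224.6]
ee_rot: [0.0, 0.704, 0.71, -0.0]
force: [0.1, -1.2, -2.1]
grip_width: 0.698
grip_force: 33.1
```

Run:
```python
from h import *
s=sense();print(s["eef_pos"],s["grip_width"],s["grip_force"],s["force"])
c,P=wrist("w7")
C=c["color"].astype(int)
rects(P,"stir",500,-12,110,47,53)
T=pose();m=np.linalg.norm(P-T[:3,3],axis=-1);rects(P,"bk",518.5,-14,45,180,230)
c=capture("top");Pt=world(c);rects(Pt,"stir top",500,-12,110,47,53);rects(Pt,"pan",437,-385,60,43,49)
go(518.5,-14,156,0.5)
```

```text
[518.1978157  -14.68908238 224.55399336] 0.6982391222063934 33.144674599170685 [ 0.07975501 -1.19458701 -2.1254409 ]
stir 9023 rect [502.1 -12.7] [109.1 144. ] 86.2 z med 50.4 x 428.2 576.9 y -65.1 43.6
bk 15552 rect [518.5 -13.7] [85.9 58.4] 27.4 z med 200.7 x 473.6 563.4 y -43.3 15.6
stir top 76 rect [533.8 -15.1] [110.5  12.7] 75.2 z med 50.2 x 513.8 552.8 y -68.0 37.8
pan 1301 rect [ 436.9 -387.5] [103.1 100.5] 84.0 z med 45.6 x 386.2 488.1 y -439.5 -336.1
-> (518.5, -14, 156, 0.5) off cm [0.1  0.03 6.85] rot [-0.    0.01 -0.09]
```

View pics/w7.png

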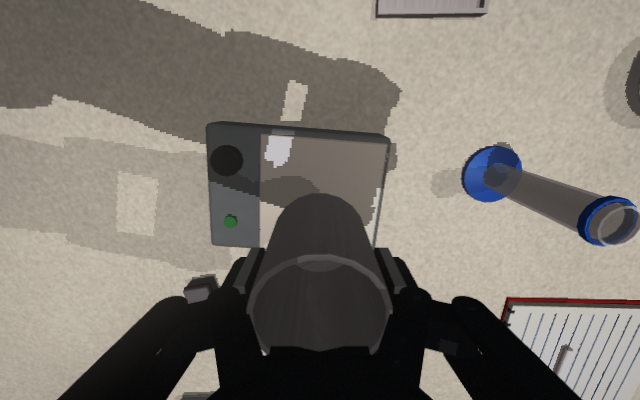

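Run:
```python
from h import *
T=pose();c=capture("wrist");P=world(c,T@np.array(c["mount"]))
C=c["color"].astype(float)
for v in (145,170,200,230):
    row=C[v,215:300].sum(-1);g=np.diff(row);k=[215+i for i in np.argsort(-abs(g))[:3]]
    z=np.where(abs(P[v,300:400,2]-50.3)<1.2)[0]+300
    print(v,k,[P[v,i].round(1).tolist() for i in k],"far edge",z.max(),P[v,z.max()].round(1))
for u in (275,300,340,370):
    z=np.where(abs(P[80:240,u,2]-50.3)<1.2)[0]+80;print(u,P[z.min(),u].round(1))
```

```text
145 [np.int64(291), np.int64(266), np.int64(265)] [[494.1, 34.3, 51.4], [472.6, 34.1, 50.5], [471.8, 34.1, 50.8]] far edge 386 [575.4  34.8  51. ]
170 [np.int64(259), np.int64(238), np.int64(260)] [[463.9, 10.9, 44.3], [447.0, 12.4, 51.8], [465.6, 11.7, 48.2]] far edge 383 [574.8  12.8  50. ]
200 [np.int64(260), np.int64(258), np.int64(293)] [[464.4, -15.8, 50.3], [461.3, -17.6, 44.8], [494.5, -15.8, 49.8]] far edge 378 [572.3 -15.1  50.5]
230 [np.int64(273), np.int64(272), np.int64(259)] [[474.9, -45.5, 50.7], [473.8, -46.1, 49.5], [460.3, -48.3, 44.9]] far edge 373 [569.7 -45.1  50.5]
275 [480.4  41.6  49.1]
300 [501.8  40.9  49.4]
340 [535.9  38.8  51.2]
370 [561.7  36.3  50.4]
```

The beaker hangs level over the plate, whose edges average to a centre of about (518, -14.5). The tool is already there, so I'll lower straight down.

Call:
step_arm(plan=[{"offset":[0.03,0,3],"rot":[0,0,0],"gripper":5.5},{"offset":[0.03,0,5],"rot":[0,0,0],"gripper":5.5},{"offset":[0.03,0,6.3],"rot":[0,0,0],"gripper":5.5},{"offset":[0.03,0,6.8],"rot":[0,0,0],"gripper":5.5},{"offset":[0.03,0,7],"rot":[0,0,0],"gripper":5.5},{"offset":[0.03,0,7.1],"rot":[0,0,0],"gripper":5.5},{"offset":[0.03,0,7.15],"rot":[0,0,0],"gripper":5.5},{"offset":[0.03,0,7.15],"rot":[0,0,0],"gripper":5.5}])

```text
time_s: 17.15
eef_pos: [518.5, -13.6, 153.5]
ee_rot: [0.0, 0.704, 0.71, 0.0]
force: [-0.7, 0.1, -0.5]
grip_width: 0.696
grip_force: 33.1
```

Call:
step_arm(plan=[{"offset":[-0.05,0,0.04],"rot":[0,0,0],"gripper":5.5},{"offset":[-0.05,0,0.08],"rot":[0,0,0],"gripper":5.5},{"offset":[-0.05,0,0.1],"rot":[0,0,0],"gripper":5.5}])

```text
time_s: 17.45
eef_pos: [518.4, -14.1, 152.8]
ee_rot: [0.0, 0.704, 0.71, 0.0]
force: [-2.9, -0.0, 8.7]
grip_width: 0.694
grip_force: 33.8
```

Call:
step_arm(plan=[{"offset":[0,0,0],"rot":[0,0,0],"gripper":6.2},{"offset":[0,0,0],"rot":[0,0,0],"gripper":6.8},{"offset":[0,0,0],"rot":[0,0,0],"gripper":7.5},{"offset":[0,0,0],"rot":[0,0,0],"gripper":8.5},{"offset":[0,0,-1],"rot":[0,0,0],"gripper":8.5},{"offset":[0,0,-4],"rot":[0,0,0],"gripper":8.5},{"offset":[0,0,-8],"rot":[0,0,0],"gripper":8.5},{"offset":[0,0,-10],"rot":[0,0,0],"gripper":8.5},{"offset":[0,0,-10],"rot":[0,0,0],"gripper":8.5}])

```text
time_s: 18.35
eef_pos: [519.1, -14.2, 255.5]
ee_rot: [0.003, 0.704, 0.71, 0.002]
force: [1.1, 0.2, -0.7]
grip_width: 0.997
grip_force: 0.0
```

Run:
```python
from h import *
s=sense();print(s["eef_pos"],s["grip_width"],s["force"])
c,P=wrist("w8")
rects(P,"beaker",518.5,-14.5,40,122,136)
rects(P,"plate",518,-14,80,49,52)
go(608,-199.5,200,0.5)
```

```text
[519.13969364 -14.22825202 255.52705758] 0.997003865720712 [ 1.08108009  0.22502031 -0.74852647]
beaker 1420 rect [519.1 -14. ] [59.  59.5] 39.6 z med 129.7 x 489.3 548.5 y -43.8 15.7
plate 5961 rect [508.8 -13.6] [109.8 129.5] 86.0 z med 50.4 x 445.6 576.6 y -72.4 43.6
-> (608, -199.5, 200, 0.5) off cm [-18.61   8.77   5.37] rot [ 0.16  0.04 -0.  ]
```

Call:
step_arm(plan=[{"offset":[-4,1.9,0],"rot":[0,0,0],"gripper":8.5},{"offset":[-8,3.8,0],"rot":[0,0,0],"gripper":8.5},{"offset":[-12,5.7,1.5],"rot":[0,0,0],"gripper":8.5},{"offset":[-16,7.6,3.5],"rot":[0,0,0],"gripper":7},{"offset":[-18.6,8.77,5.4],"rot":[0,0,0],"gripper":6.5},{"offset":[-18.6,8.77,5.4],"rot":[0,0,0],"gripper":6.5},{"offset":[-18.6,8.77,5.4],"rot":[0,0,0],"gripper":6.5}])

```text
time_s: 19.1
eef_pos: [607.1, -199.2, 196.4]
ee_rot: [-0.001, 0.704, 0.71, -0.0]
force: [0.4, 0.7, 1.0]
grip_width: 0.764
grip_force: 0.0
```

Run:
```python
from h import *
s=sense();print(s["eef_pos"],s["grip_width"],s["force"])
c,P=wrist("w9")
rects(P,"knob",608,-199.5,28,60,80)
rects(P,"body",608,-199.5,35,20,52)
rects(P,"rim",605,-204,60,11,16)
for z in (8,10,12): rects(P,"rim%d"%z,605,-204,60,z,z+6)
go(608,-199.5,88,0.5)
```

```text
[ 607.12773033 -199.22022728  196.44459078] 0.7635685950782315 [0.36274909 0.70634092 0.99439114]
knob 1265 rect [ 608.  -200.1] [30.1 30.3] 36.1 z med 69.9 x 592.4 623.0 y -216.3 -184.8
body 791 rect [ 607.7 -194.6] [37.7 26.1] 2.4 z med 49.1 x 589.1 626.7 y -208.3 -181.4
rim 1282 rect [ 605.2 -204.2] [93.  92.9] 9.8 z med 13.1 x 558.5 651.5 y -251.3 -157.7
rim8 1336 rect [ 605.2 -204.1] [92.8 93.1] 11.8 z med 12.8 x 558.5 651.5 y -251.3 -157.6
rim10 1360 rect [ 605.2 -204.1] [92.8 93.1] 11.8 z med 13.1 x 558.5 651.5 y -251.3 -157.7
rim12 1169 rect [ 605.2 -204.4] [93.  92.5] 10.2 z med 13.2 x 558.5 651.5 y -251.3 -157.7
-> (608, -199.5, 88, 0.5) off cm [-0.09  0.08 10.96] rot [-0.06 -0.04  0.01]
```

View pics/w9.png

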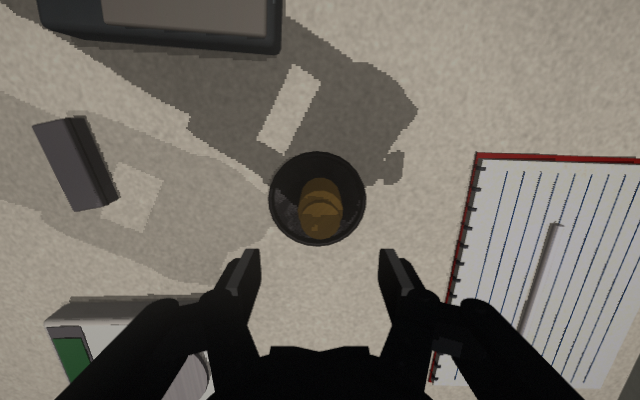

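The dish is centred at (318,198), which is (605, -204). The weight at (321,215), or (608, -200), is between the pads. I'll grip its body with the fingertips above the rim.

Call:
step_arm(plan=[{"offset":[-0.07,0.05,3],"rot":[0,0,0],"gripper":6.5},{"offset":[-0.07,0.05,6.5],"rot":[0,0,0],"gripper":6.5},{"offset":[-0.07,0.05,9.5],"rot":[0,0,0],"gripper":6.5},{"offset":[-0.07,0.05,10.7],"rot":[0,0,0],"gripper":6.5},{"offset":[-0.07,0.05,11],"rot":[0,0,0],"gripper":6},{"offset":[-0.07,0.05,11],"rot":[0,0,0],"gripper":5},{"offset":[-0.07,0.05,11],"rot":[0,0,0],"gripper":4.2},{"offset":[-0.07,0.05,11],"rot":[0,0,0],"gripper":3.3},{"offset":[-0.07,0.05,11],"rot":[0,0,0],"gripper":3.3},{"offset":[-0.07,0.05,11],"rot":[0,0,0],"gripper":3.3},{"offset":[-0.07,0.05,11],"rot":[0,0,0],"gripper":3.3}], squeeze=55)

```text
time_s: 20.25
eef_pos: [608.7, -200.2, 90.0]
ee_rot: [0.001, 0.704, 0.71, 0.0]
force: [-2.2, 1.0, 7.3]
grip_width: 0.429
grip_force: 56.1
```

Run:
```python
from h import *
s=sense();print(s["eef_pos"],s["grip_width"],s["grip_force"],s["force"])
go(437,-387.5,190,0.5)
```

```text
[ 608.66700825 -200.23109065   90.00355752] 0.4294972563612779 56.12743895399035 [-2.16716146  0.99539398  7.32476361]
-> (437, -387.5, 190, 0.5) off cm [-18.59 -17.31 -10.02] rot [ 0.13  0.08 -0.  ]
```

Call:
step_arm(plan=[{"offset":[0,0,-1.5],"rot":[0,0,0],"gripper":3.3},{"offset":[0,0,-5],"rot":[0,0,0],"gripper":3.3},{"offset":[-0.5,-0.5,-9],"rot":[0,0,0],"gripper":3.3},{"offset":[-3,-2.8,-10],"rot":[0,0,0],"gripper":3.3},{"offset":[-6,-5.6,-10],"rot":[0,0,0],"gripper":3.3},{"offset":[-9,-8.4,-10],"rot":[0,0,0],"gripper":3.3},{"offset":[-12,-11.2,-10],"rot":[0,0,0],"gripper":3.3},{"offset":[-15,-14,-10],"rot":[0,0,0],"gripper":3.3},{"offset":[-17.5,-16.3,-10],"rot":[0,0,0],"gripper":3.3},{"offset":[-18.6,-17.3,-10],"rot":[0,0,0],"gripper":3.3},{"offset":[-18.6,-17.3,-10],"rot":[0,0,0],"gripper":3.3},{"offset":[-18.6,-17.3,-10],"rot":[0,0,0],"gripper":3.3}])

```text
time_s: 21.45
eef_pos: [437.0, -387.0, 188.4]
ee_rot: [0.0, 0.704, 0.71, 0.0]
force: [0.1, 0.1, -4.8]
grip_width: 0.429
grip_force: 56.4
```

Run:
```python
from h import *
s=sense();print(s["eef_pos"],s["grip_width"],s["grip_force"],s["force"])
c,P=wrist("w10")
rects(P,"pan",437,-387,60,42.5,49)
Q=P[(np.hypot(P[...,0]-437,P[...,1]+387)<60)&(abs(P[...,2]-45.3)<1.5)]
# circle fit from the two x edges and +y edge
for y in (-390,-380,-370,-360,-350):
    q=Q[abs(Q[:,1]-y)<1.5,0]
    if len(q): print(y,q.min().round(1),q.max().round(1),((q.min()+q.max())/2).round(1))
print("ymax",np.sort(Q[:,1])[-5:].round(1))
go(437,-387.5,130,0.5)
```

```text
[ 437.02869783 -386.98145416  188.37167219] 0.42928065985102876 56.40590865492413 [ 0.14741677  0.08757665 -4.77026565]
pan 8990 rect [ 438.2 -378.8] [103.4  84. ] 0.3 z med 45.4 x 386.6 490.0 y -420.9 -336.8
-390 386.6 489.3 438.0
-380 387.3 488.6 438.0
-370 390.3 486.4 438.4
-360 394.8 481.4 438.1
-350 403.2 473.1 438.1
ymax [-337.2 -337.1 -337.1 -337.  -337. ]
-> (437, -387.5, 130, 0.5) off cm [-0.09 -0.03  5.82] rot [ 0.01 -0.02  0.04]
```

View pics/w10.png

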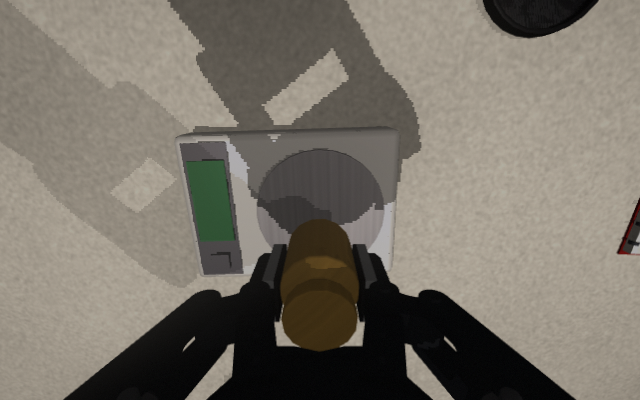

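The weight hangs upright over the pan at (320,200), and the pan centre is about (437.8, -388.3). I'll lower it.

Call:
step_arm(plan=[{"offset":[-0.11,0.07,2.5],"rot":[0,0,0],"gripper":3.3},{"offset":[-0.11,0.07,4.3],"rot":[0,0,0],"gripper":3.3},{"offset":[-0.11,0.07,5.2],"rot":[0,0,0],"gripper":3.3},{"offset":[-0.11,0.07,5.5],"rot":[0,0,0],"gripper":3.3},{"offset":[-0.11,0.07,5.65],"rot":[0,0,0],"gripper":3.3},{"offset":[-0.11,0.07,5.75],"rot":[0,0,0],"gripper":3.3},{"offset":[-0.11,0.07,5.8],"rot":[0,0,0],"gripper":3.3},{"offset":[-0.11,0.07,5.8],"rot":[0,0,0],"gripper":3.3}])

```text
time_s: 22.3
eef_pos: [437.5, -388.7, 130.4]
ee_rot: [0.0, 0.704, 0.71, -0.0]
force: [1.4, 0.3, -4.5]
grip_width: 0.43
grip_force: 56.3
```

Call:
step_arm(plan=[{"offset":[0,0,0.03],"rot":[0,0,0],"gripper":3.3},{"offset":[0,0,0.06],"rot":[0,0,0],"gripper":3.3},{"offset":[0,0,0.08],"rot":[0,0,0],"gripper":3.3},{"offset":[0,0,0.08],"rot":[0,0,0],"gripper":3.3}])

```text
time_s: 22.7
eef_pos: [437.5, -388.7, 130.0]
ee_rot: [0.0, 0.704, 0.71, -0.0]
force: [-1.7, 2.7, 5.4]
grip_width: 0.428
grip_force: 57.4
```

Call:
step_arm(plan=[{"offset":[0,0,0],"rot":[0,0,0],"gripper":4},{"offset":[0,0,0],"rot":[0,0,0],"gripper":4.6},{"offset":[0,0,0],"rot":[0,0,0],"gripper":5.4},{"offset":[0,0,0],"rot":[0,0,0],"gripper":6.5},{"offset":[0,0,-1],"rot":[0,0,0],"gripper":7},{"offset":[0,0,-4],"rot":[0,0,0],"gripper":8.5},{"offset":[0,0,-8.5],"rot":[0,0,0],"gripper":8.5},{"offset":[0,0,-13],"rot":[0,0,0],"gripper":8.5},{"offset":[0,0,-13],"rot":[0,0,0],"gripper":8.5}])

```text
time_s: 23.6
eef_pos: [438.5, -389.7, 266.4]
ee_rot: [0.006, 0.704, 0.71, -0.001]
force: [0.6, 0.7, -0.1]
grip_width: 0.999
grip_force: 0.0
```

Run:
```python
from h import *
s=sense();print(s["eef_pos"],s["grip_width"],s["force"])
c,P=wrist("w11")
rects(P,"knob",438,-388,30,102,118)
rects(P,"pan",437,-387,60,43,48)
go(481,382,255,0.5)
```

```text
[ 438.4526851  -389.74533636  266.37377954] 0.9990353388151919 [ 0.59425865  0.73873627 -0.13862297]
knob 993 rect [ 438.1 -388.5] [30.2 30.2] 59.3 z med 110.0 x 422.7 452.9 y -404.0 -373.6
pan 5418 rect [ 438.3 -388.6] [103.1 102.7] 48.2 z med 45.4 x 386.7 489.9 y -440.5 -336.8
-> (481, 382, 255, 0.5) off cm [77.07  4.98  0.38] rot [0.23 0.31 0.  ]
```

Call:
step_arm(plan=[{"offset":[4.5,0.3,0],"rot":[0,0,0],"gripper":8.5},{"offset":[9,0.6,0],"rot":[0,0,0],"gripper":8.5},{"offset":[13.5,0.9,0],"rot":[0,0,0],"gripper":8.5},{"offset":[18,1.2,0],"rot":[0,0,0],"gripper":8.5},{"offset":[22.5,1.5,0],"rot":[0,0,0],"gripper":8.5},{"offset":[27,1.8,0],"rot":[0,0,0],"gripper":8.5},{"offset":[31.5,2,0],"rot":[0,0,0],"gripper":8.5},{"offset":[36,2.3,0],"rot":[0,0,0],"gripper":8.5},{"offset":[40.5,2.6,0],"rot":[0,0,0],"gripper":8.5},{"offset":[45,2.9,0],"rot":[0,0,0],"gripper":8.5},{"offset":[49,3.2,0.1],"rot":[0,0,0],"gripper":8.5},{"offset":[52,3.4,0.2],"rot":[0,0,0],"gripper":8.5}])

```text
time_s: 24.85
eef_pos: [466.3, 134.0, 256.4]
ee_rot: [-0.001, 0.704, 0.711, -0.001]
force: [-0.8, -0.9, 0.7]
grip_width: 0.991
grip_force: 0.0
```

Call:
step_arm(plan=[{"offset":[4.5,0.3,0],"rot":[0,0,0],"gripper":8.5},{"offset":[9,0.6,0.1],"rot":[0,0,0],"gripper":8.5},{"offset":[13.5,0.9,0.2],"rot":[0,0,0],"gripper":8.5},{"offset":[18,1.1,0.2],"rot":[0,0,0],"gripper":8.5},{"offset":[22,1.4,0.2],"rot":[0,0,0],"gripper":8.5},{"offset":[25.1,1.58,0.2],"rot":[0,0,0],"gripper":8.5},{"offset":[25.1,1.58,0.2],"rot":[0,0,0],"gripper":8.5},{"offset":[25.1,1.58,0.2],"rot":[0,0,0],"gripper":8.5}])

```text
time_s: 25.65
eef_pos: [480.1, 382.8, 254.0]
ee_rot: [-0.0, 0.704, 0.71, -0.001]
force: [-0.5, -0.0, 0.7]
grip_width: 0.997
grip_force: 0.0
```

Run:
```python
from h import *
s=sense();print(s["eef_pos"],s["grip_width"],s["force"])
c,P=wrist("w12")
rects(P,"cap",481,382,30,80,105)
go(481,382,105.3,0.5)
```

```text
[480.1381707  382.81308612 253.9556032 ] 0.9966228391856609 [-0.4817195  -0.02423846  0.65880327]
cap 1191 rect [481.2 381.9] [31.7 32.1] 44.5 z med 97.2 x 465.3 497.6 y 365.5 397.8
-> (481, 382, 105.3, 0.5) off cm [-0.    0.08 14.91] rot [-0.08  0.06 -0.01]
```

Call:
step_arm(plan=[{"offset":[-0.05,0.05,4],"rot":[0,0,0],"gripper":8.5},{"offset":[-0.05,0.05,8],"rot":[0,0,0],"gripper":8.5},{"offset":[-0.05,0.05,12],"rot":[0,0,0],"gripper":8.5},{"offset":[-0.05,0.05,14.3],"rot":[0,0,0],"gripper":8.5},{"offset":[-0.05,0.05,15],"rot":[0,0,0],"gripper":8},{"offset":[-0.05,0.05,15],"rot":[0,0,0],"gripper":6.4},{"offset":[-0.05,0.05,15],"rot":[0,0,0],"gripper":5.8},{"offset":[-0.05,0.05,15],"rot":[0,0,0],"gripper":4.9},{"offset":[-0.05,0.05,15],"rot":[0,0,0],"gripper":4.9},{"offset":[-0.05,0.05,15],"rot":[0,0,0],"gripper":4.9},{"offset":[-0.05,0.05,15],"rot":[0,0,0],"gripper":4.9}], squeeze=40)

```text
time_s: 26.8
eef_pos: [481.8, 382.5, 107.3]
ee_rot: [0.001, 0.704, 0.71, 0.002]
force: [-1.1, -1.5, 7.3]
grip_width: 0.618
grip_force: 42.7
```

Run:
```python
from h import *
s=sense();print(s["eef_pos"],s["grip_width"],s["grip_force"],s["force"])
go(605.2,-204.2,275,0.5)
```

```text
[481.84329441 382.5382314  107.34115484] 0.6179613581841875 42.71638222038746 [-1.11186079 -1.45488134  7.26623   ]
-> (605.2, -204.2, 275, 0.5) off cm [-58.76  11.88 -16.8 ] rot [ 0.18 -0.07 -0.01]
```

Call:
step_arm(plan=[{"offset":[0,0,-1.5],"rot":[0,0,0],"gripper":4.9},{"offset":[0,0,-5],"rot":[0,0,0],"gripper":4.9},{"offset":[0,0,-9.5],"rot":[0,0,0],"gripper":4.9},{"offset":[-2,0,-13.5],"rot":[0,0,0],"gripper":4.9},{"offset":[-5,0,-16.8],"rot":[0,0,0],"gripper":4.9},{"offset":[-9.5,0.5,-16.8],"rot":[0,0,0],"gripper":4.9},{"offset":[-14,1,-16.8],"rot":[0,0,0],"gripper":4.9},{"offset":[-18.5,1.5,-16.8],"rot":[0,0,0],"gripper":4.9},{"offset":[-23,2,-16.8],"rot":[0,0,0],"gripper":4.9},{"offset":[-27.5,2.5,-16.8],"rot":[0,0,0],"gripper":4.9},{"offset":[-32,3.2,-16.8],"rot":[0,0,0],"gripper":4.9},{"offset":[-36,4,-16.8],"rot":[0,0,0],"gripper":4.9}])

```text
time_s: 28.0
eef_pos: [523.9, 20.7, 274.7]
ee_rot: [0.001, 0.704, 0.71, 0.0]
force: [1.4, 0.6, -2.5]
grip_width: 0.612
grip_force: 42.7
```

Call:
step_arm(plan=[{"offset":[-4,1,0],"rot":[0,0,0],"gripper":4.9},{"offset":[-8,2.3,0],"rot":[0,0,0],"gripper":4.9},{"offset":[-12,3.8,0],"rot":[0,0,0],"gripper":4.9},{"offset":[-16,5.5,0],"rot":[0,0,0],"gripper":4.9},{"offset":[-19.5,6.8,0.5],"rot":[0,0,0],"gripper":4.9},{"offset":[-22,7.6,3],"rot":[0,0,0],"gripper":4.9},{"offset":[-22.76,7.9,6.5],"rot":[0,0,0],"gripper":4.9},{"offset":[-22.76,7.9,8.5],"rot":[0,0,0],"gripper":4.9},{"offset":[-22.76,7.9,8.5],"rot":[0,0,0],"gripper":4.9},{"offset":[-22.76,7.9,8.5],"rot":[0,0,0],"gripper":4.9}])

```text
time_s: 29.0
eef_pos: [605.4, -204.2, 189.9]
ee_rot: [0.001, 0.704, 0.71, 0.0]
force: [0.9, 0.8, -0.8]
grip_width: 0.618
grip_force: 42.7
```

Run:
```python
from h import *
s=sense();print(s["eef_pos"],s["grip_width"],s["grip_force"],s["force"])
c,P=wrist("w13")
rects(P,"rim",605,-204,58,11,15)
go(605.2,-204.2,107.3,0.5)
```

```text
[ 605.42013219 -204.18364248  189.91047675] 0.6179668351638025 42.70838378928602 [ 0.93366511  0.82517978 -0.76657287]
rim 932 rect [ 604.8 -194.6] [92.8 73.7] 1.1 z med 13.2 x 558.7 651.5 y -232.2 -157.7
-> (605.2, -204.2, 107.3, 0.5) off cm [ 0.01 -0.07  8.32] rot [0.15 0.08 0.02]
```

View pics/w13.png

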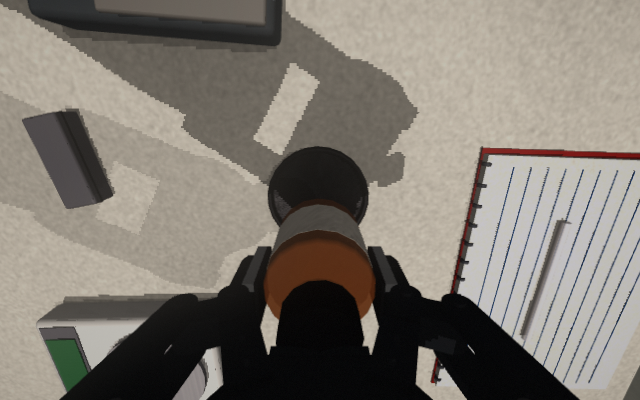

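The bottle hangs upright above the empty dish at (318,195) and is on centre. I'll lower it.

Call:
step_arm(plan=[{"offset":[0,0,3.5],"rot":[0,0,0],"gripper":4.9},{"offset":[0,0,6],"rot":[0,0,0],"gripper":4.9},{"offset":[0,0,7.3],"rot":[0,0,0],"gripper":4.9},{"offset":[0,0,7.8],"rot":[0,0,0],"gripper":4.9},{"offset":[0,0,8],"rot":[0,0,0],"gripper":4.9},{"offset":[0,0,8.12],"rot":[0,0,0],"gripper":4.9},{"offset":[0,0,8.2],"rot":[0,0,0],"gripper":4.9},{"offset":[0,0,8.2],"rot":[0,0,0],"gripper":4.9}])

```text
time_s: 29.85
eef_pos: [605.6, -204.5, 107.4]
ee_rot: [0.001, 0.704, 0.71, 0.0]
force: [0.3, 0.1, 3.2]
grip_width: 0.614
grip_force: 43.1
```

Call:
step_arm(plan=[{"offset":[0,0,0.03],"rot":[0,0,0],"gripper":4.9},{"offset":[0,0,0.03],"rot":[0,0,0],"gripper":5.6},{"offset":[0,0,0.03],"rot":[0,0,0],"gripper":6.2},{"offset":[0,0,0.03],"rot":[0,0,0],"gripper":7},{"offset":[0,0,0.03],"rot":[0,0,0],"gripper":8.2},{"offset":[0,0,-1],"rot":[0,0,0],"gripper":8.5},{"offset":[0,0,-4],"rot":[0,0,0],"gripper":8.5},{"offset":[0,0,-8.5],"rot":[0,0,0],"gripper":8.5},{"offset":[0,0,-13],"rot":[0,0,0],"gripper":8.5},{"offset":[0,0,-17],"rot":[0,0,0],"gripper":8.5},{"offset":[0,0,-17],"rot":[0,0,0],"gripper":8.5},{"offset":[0,0,-17],"rot":[0,0,0],"gripper":8.5}])

```text
time_s: 31.05
eef_pos: [605.1, -204.2, 277.3]
ee_rot: [0.001, 0.704, 0.71, 0.0]
force: [-0.9, 0.4, -0.7]
grip_width: 1.001
grip_force: 0.0
```

Run:
```python
from h import *
s=sense();print(s["eef_pos"],s["grip_width"],s["force"])
c,P=wrist("w14")
rects(P,"cap",605,-204,30,80,105)
rects(P,"rim",605,-204,58,11,15)
P=world(capture("scene"))
for n,x,y,r,a,b in [("jar",615,191,35,66,75),("beaker",519,-14,40,110,135),("weight",438,-388,30,100,118),("bottle",605,-204,30,85,105),("cyl",700,0,40,120,150)]: rects(P,n,x,y,r,a,b)
c=capture("scene");save("sceneF.png",c["color"])
```

```text
[ 605.10428333 -204.16872619  277.25524686] 1.0011232703771804 [-0.89894696  0.36093149 -0.73611454]
cap 996 rect [ 606.5 -205.1] [32.  31.7] 1.9 z med 97.2 x 590.5 622.4 y -221.1 -189.2
rim 655 rect [ 604.8 -202.3] [92.  89.4] 3.8 z med 13.1 x 559.3 651.2 y -248.0 -157.6
jar 61 rect [617.6 188.2] [41.7 39.9] 85.1 z med 66.8 x 596.4 639.3 y 168.2 207.8
beaker 230 rect [519.4 -14.7] [63.1 58. ] 22.6 z med 121.6 x 488.2 552.7 y -42.5 15.1
weight 57 rect [ 440.  -387.5] [30.9 28.1] 41.9 z med 108.4 x 421.9 455.4 y -401.3 -372.8
bottle 95 rect [ 608.6 -204.6] [31.5 31.9] 82.7 z med 96.0 x 591.6 624.8 y -219.5 -188.9
cyl 129 rect [7.027e+02 2.000e-01] [28.9 30.6] 47.1 z med 133.0 x 686.1 717.5 y -15.9 15.6
```

View pics/sceneF.png

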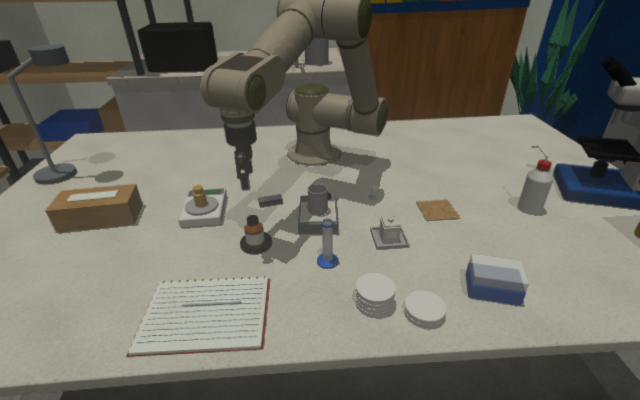

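The final view shows the weight on the pan (199,196), the bottle in the dish (254,232), the beaker on the plate (318,200) and the jar in the tray (390,230). The mat at (438,210) is empty and the cylinder hasn't moved. All four are upright, and each measured within about 1.5 mm of its station's centre.

```bash
python3 -c "
from rig import *
print(finish_job())"
```

```text
the job is handed in; nothing more can be done
None
```

Job handed in after 31 s of robot time: the weight, beaker, bottle and jar stand upright within about 2 mm of their stations' centres, the mat is empty, and the cylinder was left where it stood.

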